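# Strip the drip tray for washing

## Task

Strip the bar's drip tray for washing. Stand the jigger from the grille upright on the coaster; then lift the grille straight up, keeping it level, until it is clear of its two dowels, and lay it handle up on the sloping wire rack, flat on the wires with its lower long edge against the upturned ends. Then pull the drain plug out of the tray and put it in the bowl, leaving the other things on the bar undisturbed.

Things in the scene. Friction and masses are not known exactly. Their poses are not given: they have to be found in the camera images.
- jigger: brass double jigger (hourglass), 78 tall, standing on one half of the grille (the half towards the grille's -y end). Foot 44 across, waist at 44 above the foot, upper cup widening to 38 across at the rim. Origin: centre of the foot; z up.
- coaster: round cork and leather coaster, 96 across, 8 thick, lying on the chopping board, fixed. Origin: centre of its underside.
- grille: loose slotted steel grille of the drip tray, 0.42 kg, 120 (x) by 222 (y), y along the long side. Slotted part 6 thick, 14 to 20 above the origin. A lug at each end, 50 (x) by 26 (y), reaches down to 0, with a hole 11 across at y = +98 and -98, seated on dowels 10 across; their tips are 28 above the origin, so it comes free after a level lift of 28. Origin: centre, at the lugs' undersides.
- grille_handle (a point): centre of the grille's handle bar, 51 above the grille's origin, 31 above its top face. Bar 64 long along the grille's x, 12 thick along its y, 14 high, a post at each end; grip it across the 12 (fingers closing along y) at mid-length, above the centre of mass.
- tray: stainless drip tray, 140 (x) by 250 (y), walls 48 high, fixed. Inner floor 18 above the worktop. Dowels at x = 0, y = +98 and -98 stand on pedestals 30 high, tips at 58; the seated grille's origin is at (0, 0, 30). Drain hole 28 across at x = 0, y = +40, under the grille. Origin: centre of the underside.
- plug: loose black drain plug, 34 high, upright in the tray's drain hole under the grille, an easy fit. Lower 12 in the hole, 24 across; flange 34 across, 3 thick on the tray floor; above it a round knob 20 across, 15 to 34 above the origin. Origin: centre of its underside; z up.
- bowl: small white bowl, 130 across the rim, 58 high, loose, on the chopping board. Inner floor about 9 above its origin, 75 across, widening to about 120 at the rim. Origin: centre of its underside.
- rack: fixed drying rack of steel wire 6 thick. Four parallel wires 130 long, at y = -60, -20, 20, 60, rise towards the rack's +x at 35 degrees from level; their low ends turn up 20, square to the slope, as a lip on the -x side. The slope's normal leans 35 degrees from vertical towards -x; y is level. Origin: centre of the footprint on the worktop; z up.
- rack_rest (a point): where the grille's origin lies when the grille is laid right: slotted part flat on the four wires, lower long edge touching the lip, end lugs hanging outside the two outer wires (22 play each way along y), its y axis along the rack's y (either way round).
- board: walnut chopping board, 180 (x) by 260 (y), 21 thick, fixed; coaster and bowl stand on it. Origin: centre of the underside.
- salt_shaker: bystander: salt shaker, 44 across, 90 high, on the worktop. Origin: centre of the underside.
- rocks_glass: bystander: straight clear tumbler, 81 across, 93 high, the nearer of two behind the tray. Origin: centre of the underside.
- cherry_jar: bystander: jar of cherries with a lid, 62 across, 86 high, behind the tray. Origin: centre of the underside.
Mind the look-alikes: they are no part of the job. What is shaped like the jigger but orange is not meant.

How it is judged (in metres and radians):
On the way, in this order (a step that is already met when the one before it is completed fails the run):
1. the jigger stands upright on the coaster, let go (horizontal distance between jigger and coaster below 0.032 m and angle between jigger's own z axis and vertical below 0.1 rad and z of jigger in the frame of coaster below 0.013 m and contact force between jigger and the fingers below 0.1 N), for 0.2 s.
2. the grille has been lifted level and straight up, just clear of both dowels (z of grille_handle in the frame of tray above 0.11 m and angle between grille's own z axis and vertical below 0.1 rad and horizontal distance between grille and tray below 0.012 m), for 0.05 s.
3. the grille lies on the sloping wires against the lip, let go (distance between grille and rack_rest below 0.028 m and x of grille in the frame of rack_rest below 0.015 m and angle between grille's own z axis and vertical between 0.53 and 0.69 rad and angle between the y axis of grille and the y axis of rack, either way round below 0.12 rad and linear speed of grille below 0.02 m/s and contact force between grille and the fingers below 0.1 N), for 0.2 s.
4. the plug lies in the bowl (horizontal distance between plug and bowl below 0.05 m and z of plug in the frame of bowl between 0 and 0.045 m and linear speed of plug below 0.03 m/s and angle between bowl's own z axis and vertical below 0.1 rad), for 0.2 s.
At the end, for the whole second after the job is handed in: Jigger upright on the coaster, centres within 32 mm; grille handle up on the sloping wires, tilt within 5 degrees of 35, within 28 mm of rack_rest (15 in x), long side within 7 degrees of the rack's y; plug in the upright bowl within 50 mm of its axis; all let go and at rest (all of step 1 and all of step 3 and all of step 4); the robot touches nothing.
It fails at once if the grille is tilted more than 5 degrees while still on the dowels (angle between grille's own z axis and vertical above 0.09 rad and horizontal distance between grille and tray below 0.02 m and z of grille in the frame of tray below 0.056 m).
It fails at once if the grille binds on its dowels with more than 40 N while it is being lifted (contact force between grille and tray above 40 N and z of grille in the frame of tray above 0.034 m).
It fails at once if a bystander (salt shaker, tumbler, cherry jar) is moved more than 30 mm (distance of any of salt_shaker, rocks_glass, cherry_jar from where it was at the start of the episode above 0.03 m).
It also fails if it takes over 72 s, if anything falls off the work surface, if the arm or the gripper's body presses on something with over 40 N, if the wrist force passes 120 N, or if a joint passes its speed limit or range.

## Robot

A 6-joint arm with a two-finger parallel gripper is mounted at the origin on a cart in front of the work surface, level with it; the furniture and walls round the work are solid. World frame = base frame: x ahead of the robot, y to its left, z up, the work surface at z = 0. Lengths are in m, angles in degrees, forces in N, time in s.
With the tool pointing down it reaches from about 0.25 to 0.725 m from the base axis. Payload 9.7 kg.
Tool frame: the origin (TCP) lies on the mounting face of the last link; the fingertips stand 173 mm ahead of it and the grasp point (between the pads) lies 155 mm ahead of it; z points along the fingers, y is the line along which they close (so a half turn about z gives the same grasp; the last joint's range is limited). The gripper opens to 85 mm and grips with 20 to 120 N. Pads are 22 mm wide; open, the fingers measure 114 mm over their backs; the gripper's body (76 mm by 85 mm) begins 54 mm behind the grasp point. The pads swing forward as they close: fully open they stand 13 mm farther back than shut.
Start: joints at [73.568, 4.979, 10.078, 95.1, 0, 90], TCP at [0.156, 0.528, 0.405] pointing down, gripper open.
Joint ranges: [-179.16, 179.16], [-48.56, 103.87], [-65.8, 70.77], [-126.05, 130.52], [-82.76, 87.17], [-180, 180]. Speed limits (degrees/s): [127.2, 127.2, 147.25, 180, 180, 180].

## Interface

Orientations are given as [roll, pitch, yaw] about the fixed x, y, z axes, in that order (R = Rz(yaw) Ry(pitch) Rx(roll)).
In Python, from workcell import bot, camera, camera_model, outline_of, pinpoint gives the robot as it stands.
- The arm moves only by the tool move_arm, never from a script. Its arguments are lists of equal length, an entry for each row: "jaw": the closure, from 0 (fully open) to 1 (shut); "delta_pos": the shift along the world's x, y, z in m, a list of three; "yaw": the turn about the world's z in rad. In form: {"jaw": [jaw, ...], "delta_pos": [[dx, dy, dz], ...], "yaw": [yaw, ...]}. A call has 1 to 10 rows; each row shifts and turns the commanded pose from where the row before left it; what a row does not reach is not made up. A row lasts 1/12 s, in which the tool goes at most 41.7 mm and 7.16 degrees, less where a joint would pass 70% of its speed; a pose out of reach is approached as far as the arm can. A call with a gripper value outside its range is refused whole. The fingers move at their own pace and stop on an object; "force" is the grip in N (left out, the last holds). Time passes only in rows, so rows that do not move let the fingers close. It gives the time, the measured TCP pose, the force, the opening and the grip force at its end, in the units of the state.
- bot.get_obs(): the state, without advancing time (a new reading comes with each control period).
- camera(name): name is "side" or "top"; returns the picture (420x560x3 uint8, red, green, blue); there is no depth.
- camera_model(name): a dict with "fx", "fy", "cx", "cy" (pixels), "R" (3x3) and "t" (3): a world point X has camera coordinates R X + t. Camera axes: x right, y down, z forward; pixel columns grow to the right and rows downward; lengths in m; the calibration is good to about 2 mm. A picture is of the moment at which its call begins. camera_model takes no time and is no camera call.
- bot.job_done(): hands the job in; it is judged then, once.
Trained networks look in the newest picture that a camera, given by its name, has taken for a name from the list of things; names that differ only in an ending like _2 or _b are one class to them, and where a whole thing is asked for, a point or a joint stands for the part that bears it (a point fixed in the world has none). Each returns a list of dicts, best first, with "confidence" (0 to 1); they miss things now and then, are a little off and sometimes report something else, mostly with a low value. They report only what shows in the picture. A call takes as long as a camera call. They do not tell look-alikes from the thing itself.
- outline_of(camera, thing): "mask" (420x560 bool, what is visible of it) and "xy" ([column, row] in pixels, amid what is visible of it).
- pinpoint(camera, thing): "xy" ([column, row] in pixels: a listed point, or the origin of a listed thing).
The state is a dict: "time": time; "q": joint angles; "qd": joint speeds; "joint_efforts": joint torques, N m; "ee_pos": TCP position; "tcp_rot": TCP orientation; "wrist_force": force on the tool from outside, world axes, zero at the start; "torque": the same for the moment, N m; "opening": finger opening in m; "grasp_force": force on a finger pad.
Only numpy, scipy, OpenCV 4.12 (cv2) and the standard library are available. Lean on these libraries where they do the work, as an engineer would, in place of code of your own. Each camera call takes 0.05 s, during which the arm holds its last target. There are 200 camera calls.

## Working session

There is one attempt and no reset: what is moved stays moved. The work goes in short steps, Python scripts to look and compute and a tool call to move; the robot and the scene stay as the last step left them, time stands still between calls to the robot, and variables do not carry over. Pictures are saved under pics/ and viewed, at most 10 in all, crops included, and the job is handed in when it is done.

Besides the shell and the picture viewer there is one more tool, called after "Emit:" as name(argument=value, ...), one argument or row to a line, values as JSON. move_arm: Moves the arm, as the interface text tells. Its arguments: {"type":"object","properties":{"jaw":{"type":"array"},"delta_pos":{"type":"array"},"yaw":{"type":"array"},"force":{"type":"number"}},"required":["jaw","delta_pos","yaw"]}

```bash
mkdir -p pics; cat > h.py <<'E'
import numpy as np, cv2
from workcell import bot, camera, camera_model, outline_of, pinpoint
def ray(c,uv):
    m=camera_model(c);R=np.array(m["R"]);t=np.array(m["t"])
    d=R.T@np.array([(uv[0]-m["cx"])/m["fx"],(uv[1]-m["cy"])/m["fy"],1]);return -R.T@t,d
def onz(c,uv,z):
    o,d=ray(c,uv);return o+d*(z-o[2])/d[2]
def proj(c,X):
    m=camera_model(c);p=np.array(m["R"])@np.array(X)+np.array(m["t"])
    return np.array([p[0]/p[2]*m["fx"]+m["cx"],p[1]/p[2]*m["fy"]+m["cy"]])
def save(c,n): 
    im=camera(c);cv2.imwrite(f"pics/{n}.png",im[:,:,::-1]);return im
E
python3 - <<'E'
from h import *
np.set_printoptions(precision=3,suppress=True)
for c in("top","side"):
    save(c,c+"0"); m=camera_model(c);print(c,m["fx"],ray(c,(280,210)))
    for n in"jigger coaster grille grille_handle tray plug bowl rack rack_rest board salt_shaker rocks_glass cherry_jar".split():
        print(c,n,[(np.round(r["xy"]),round(r["confidence"],2),onz(c,r["xy"],0)[:2]) for r in pinpoint(c,n)[:3]])
print(bot.get_obs())
a=cv2.imread("pics/top0.png");b=cv2.imread("pics/side0.png")
E
```

```text
top 510.857499199203 (array([ 0.354, -0.013,  1.434]), array([ 0.109,  0.008, -0.994]))
top jigger [(array([361., 211.]), 0.8, array([ 0.51, -0.23])), (array([318., 220.]), 0.74, array([ 0.483, -0.106]))]
top coaster [(array([187., 207.]), 0.7, array([0.519, 0.263]))]
top grille [(array([295., 214.]), 0.73, array([ 0.501, -0.042])), (array([234., 156.]), 0.22, array([0.667, 0.132]))]
top grille_handle [(array([297., 211.]), 0.61, array([ 0.51 , -0.048])), (array([294., 218.]), 0.28, array([ 0.488, -0.041]))]
top tray [(array([297., 213.]), 0.64, array([ 0.504, -0.048])), (array([351., 249.]), 0.51, array([ 0.402, -0.2  ]))]
top plug [(array([283., 214.]), 0.56, array([ 0.5  , -0.009]))]
top bowl [(array([140., 206.]), 0.67, array([0.523, 0.396]))]
top rack [(array([282., 214.]), 0.72, array([ 0.499, -0.006])), (array([416., 231.]), 0.69, array([ 0.454, -0.382])), (array([296., 213.]), 0.65, array([ 0.504, -0.046]))]
top rack_rest [(array([418., 225.]), 0.92, array([ 0.47 , -0.389]))]
top board [(array([282., 215.]), 0.69, array([ 0.498, -0.007]))]
top salt_shaker [(array([351., 252.]
[... 998 characters left out ...]
)), (array([289., 188.]), 0.43, array([0.686, 0.13 ]))]
side rocks_glass [(array([364., 242.]), 0.56, array([ 0.683, -0.187]))]
side cherry_jar [(array([281., 191.]), 0.65, array([0.654, 0.134])), (array([281., 219.]), 0.55, array([0.565, 0.025]))]
{'time': 1.4, 'q': array([73.567,  4.981, 10.076, 95.101,  0.001, 90.001]), 'qd': array([ 0.018,  0.034, -0.073,  0.098, -0.033,  0.162]), 'joint_efforts': array([ -0.001, -52.009,  46.486,   0.002,  -0.   ,  -0.   ]), 'ee_pos': array([0.156, 0.528, 0.405]), 'tcp_rot': array([-179.995,   -0.001,  163.566]), 'wrist_force': array([ 0.063,  0.675, -0.052]), 'torque': array([ 0.003, -0.006,  0.042]), 'grasp_force': 0.0, 'opening': 0.08538732231665627}
```

```bash
python3 - <<'E'
import cv2
a=cv2.imread("pics/top0.png")[120:290,90:490];cv2.imwrite("pics/tc.png",cv2.resize(a,(800,340),interpolation=2))
a=cv2.imread("pics/side0.png")[130:400,160:460];cv2.imwrite("pics/sc.png",cv2.resize(a,(660,594),interpolation=2))
E
```

```text
(no output)
```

View pics/tc.png

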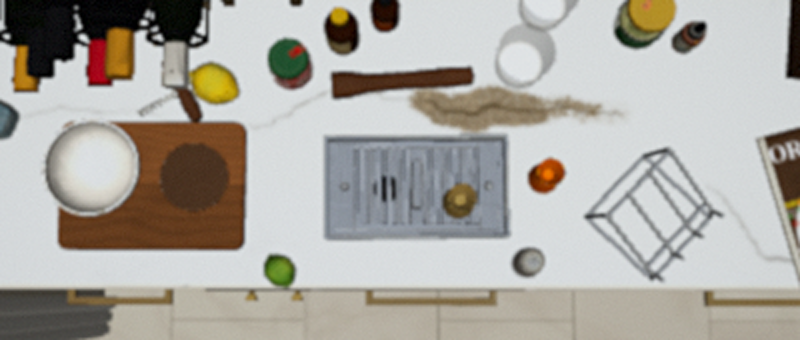

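View pics/sc.png

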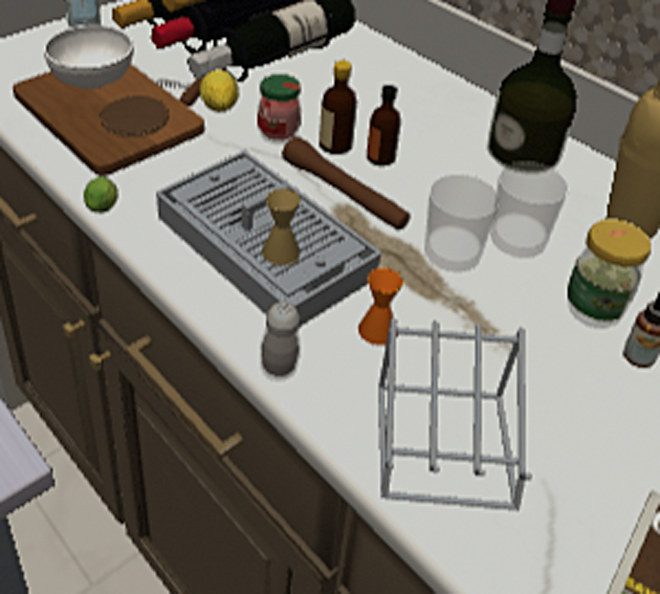

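The two candidates in the top picture are brass at about (318,220), on the grille, and orange at about (361,211), on the worktop. The brass one fits the description. I'll confirm it in an enlarged crop and fit the tray and rack poses.

```bash
python3 - <<'E'
from h import *
np.set_printoptions(precision=4,suppress=True)
t=cv2.imread("pics/top0.png");s=cv2.imread("pics/side0.png")
r=lambda im,x0,y0,w,h,k:cv2.resize(im[y0:y0+h,x0:x0+w],None,fx=k,fy=k,interpolation=cv2.INTER_CUBIC)
cv2.imwrite("pics/jig.png",np.hstack([r(t,300,185,75,75,5),r(s,265,205,75,100,5)[:375]]))
A=r(t,378,188,80,80,5);B=r(s,325,270,80,95,5)
cv2.imwrite("pics/rack.png",np.hstack([np.pad(A,((0,75),(0,0),(0,0))),B]))
camera("top");camera("side")
for n in["tray","coaster","bowl","board","jigger","rack"]:
  for c in("top","side"):
    for o in outline_of(c,n)[:2]:
        m=o["mask"].astype(np.uint8);pts=cv2.findNonZero(m)
        print(c,n,round(o["confidence"],2),np.array(o["xy"]),"n",m.sum(),cv2.boundingRect(pts),cv2.minAreaRect(pts))
E
```

```text
top tray 0.96 [289.4 211.4] n 2223 (252, 186, 94, 54) ((298.5, 212.5), (93.0, 53.0), 0.0)
side tray 0.95 [273.3 249.3] n 1743 (231, 198, 103, 80) ((279.1600036621094, 236.6199951171875), (100.59998321533203, 53.99999237060547), 36.869895935058594)
top coaster 0.82 [184.7 208.8] n 922 (170, 191, 35, 34) ((187.0, 207.5), (33.0, 34.0), 90.0)
side coaster 0.59 [220.5 181.4] n 448 (206, 172, 31, 19) ((221.0, 181.0), (18.0, 30.0), 90.0)
side coaster 0.17 [274.1 252.3] n 1325 (231, 200, 101, 76) ((280.61358642578125, 235.5526123046875), (99.35020446777344, 54.04403305053711), 40.815086364746094)
top bowl 0.87 [135.3 204.3] n 1810 (112, 179, 48, 49) ((135.10000610351562, 203.3000030517578), (46.957427978515625, 46.95742416381836), 26.56505012512207)
side bowl 0.62 [198.7 152. ] n 891 (180, 141, 40, 28) ((199.5, 154.5), (27.0, 39.0), 90.0)
side bowl 0.47 [275.2 252.8] n 1755 (232, 199, 100, 79) ((280.2705993652344, 235.5176544189453), (98.70335388183594, 55.31726837158203), 40.60129928588867)
top board 0.88 [173.9 227.3] n 3400 (120, 180, 94, 66) ((166.59446716308594, 212.61569213867188), (92.74011993408203, 64.70934295654297), 1.005086064338684)
side board 0.69 [204.2 183.9] n 2078 (166, 160, 87, 50) ((209.00003051757812, 178.50001525878906), (75.6604232788086, 53.03300857543945), 45.0)
top jigger 0.7 [304.  206.7] n 1893 (252, 186, 93, 54) ((298.0, 212.5), (53.0, 92.0), 90.0)
top jigger 0.58 [360.1 205.2] n 239 (354, 199, 18, 17) ((362.5, 207.0), (16.0, 17.0), 90.0)
side jigger 0.86 [333.6 265.9] n 416 (324, 251, 19, 36) ((332.94219970703125, 268.4239501953125), (15.673131942749023, 35.08439636230469), 7.765166282653809)
side jigger 0.83 [285.4 234. ] n 441 (279, 215, 18, 35) ((287.5, 232.0), (34.0, 17.0), 90.0)
top rack 0.82 [416.8 233.5] n 840 (383, 193, 67, 66) ((418.0000305175781, 224.99998474121094), (49.497474670410156, 55.154327392578125), 45.0)
```

View pics/rack.png

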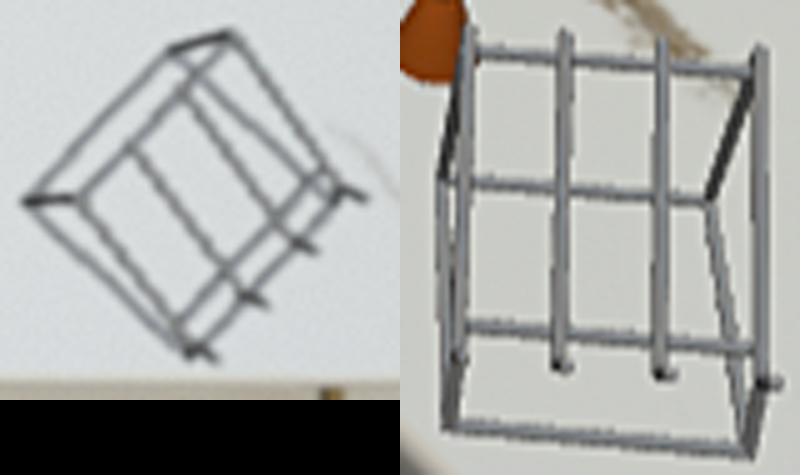

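View pics/jig.png

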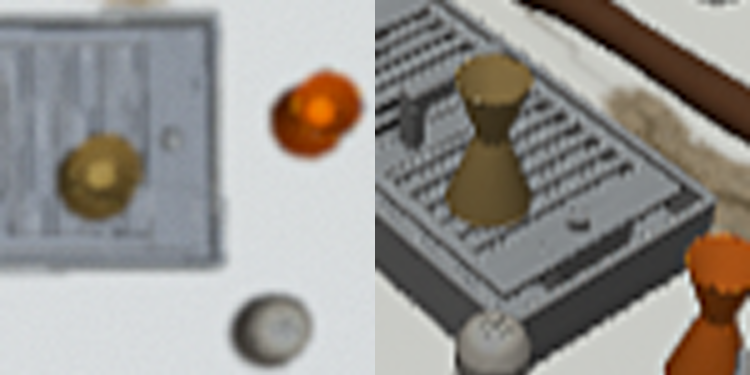

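The crop confirms it: the brass jigger stands on the grille, and the orange one stands on the worktop. The rack picture shows the four wires, high ends at upper left and lip at lower right in the top view. I picked the wire ends there for the fit.

```bash
cat > fit.py <<'E'
from h import *
from scipy.optimize import least_squares
np.set_printoptions(precision=4,suppress=True)
T=np.array
k=lambda L,o:T(L)/5.+T(o)
th=k([(80,198),(130,148),(183,92),(232,35)],(378,188));tl=k([(190,347),(245,297),(300,242),(342,188)],(378,188))
tt=k([(212,357),(264,305),(316,249),(365,198)],(378,188))
sh=k([(70,30),(165,32),(261,38),(362,48)],(325,270));sl=k([(57,357),(157,368),(258,376),(362,385)],(325,270))
a=np.radians(35);ys=[.06,.02,-.02,-.06]
def geo(p):
    c,s=np.cos(p[2]),np.sin(p[2]);ex=T([c,s,0]);ey=T([-s,c,0]);ez=T([0,0,1.])
    return T([p[0],p[1],p[3]]),ey,ex*np.cos(a)+ez*np.sin(a),-ex*np.sin(a)+ez*np.cos(a)
def res(p):
    o,ey,u,n=geo(p);r=[]
    for i,y in enumerate(ys):
        L=o+ey*y;H=L+.13*u;K=L+.02*n
        r+=[proj("top",H)-th[i],proj("top",L)-tl[i],proj("top",K)-tt[i],proj("side",H)-sh[i],proj("side",L)-sl[i]]
    return np.ravel(r)
f=least_squares(res,[.42,-.42,.75,.03],loss="soft_l1");p=f.x
o,ey,u,n=geo(p);rest=o+.063*u-.011*n
print("rack low",p,np.degrees(p[2]),"rms",np.sqrt(np.mean(res(p)**2)),"\n",res(p).reshape(4,10))
print("rest",rest,"handle at rest",rest+.051*n,proj("top",rest),proj("side",rest))
# two-view
def tri(a,b):
    A=[];
    (o1,d1),(o2,d2)=ray("top",a),ray("side",b)
    M=np.stack([d1,-d2],1);t=np.linalg.lstsq(M,o2-o1,rcond=None)[0];q1=o1+d1*t[0];q2=o2+d2*t[1];return (q1+q2)/2,np.linalg.norm(q1-q2)
# tray rim corners from crops, top crop tc scale2 +(90,120)
tc=[(325,137),(507,135),(509,236),(326,239)]
for q in tc: print("rim",onz("top",(q[0]/2+90,q[1]/2+120),.048))
print("coaster",onz("top",(187,207.5),.029),onz("side",(221,181),.029),"bowl rim",onz("top",(135.1,203.3),.079),onz("side",(199.5,150),.079))
print("jigger foot",onz("top",(318,220),.05),onz("side",(285,243),.05),"top jig rim",onz("top",(300+105/5,185+160/5),.128),onz("side",(265+(495-375)/5,205+78/5),.128))
print("handle",onz("top",(297,211),.081),onz("top",(298,213.5),.081),onz("side",(279,222),.081))
E
python3 fit.py
```

```text
rack low [ 0.4232 -0.413   0.8022  0.0366] 45.96547441824061 rms 0.5627688076314977 
 [[-0.5888  0.2535  0.5571 -0.1336  0.9124  0.7678 -0.281  -0.2124 -0.0628
  -0.1986]
 [-0.0894 -0.7917 -0.4789 -0.7375  0.5917  0.4229  0.02    0.8711  0.1612
  -0.6701]
 [-0.2399 -0.5846 -1.5599 -0.2935  0.2248  0.9273  0.219   1.1622  0.2928
  -0.5325]
 [ 0.3603 -0.1254 -0.0857 -0.0018  0.4121  0.4805 -0.4834  0.6608 -0.0672
  -0.5855]]
rest [ 0.4635 -0.3713  0.0637] handle at rest [ 0.4431 -0.3924  0.1055] [418.2753 225.7726] [366.2289 311.4213]
rim [0.5658 0.0749 0.048 ]
rim [ 0.5691 -0.1745  0.048 ]
rim [ 0.4309 -0.1756  0.048 ]
rim [0.426  0.0721 0.048 ]
coaster [0.515  0.2574 0.029 ] [0.5142 0.2587 0.029 ] bowl rim [0.5203 0.3877 0.079 ] [0.5191 0.3883 0.079 ]
jigger foot [ 0.4794 -0.1041  0.05  ] [ 0.4742 -0.0994  0.05  ] top jig rim [ 0.4801 -0.1067  0.128 ] [ 0.4756 -0.1086  0.128 ]
handle [ 0.5005 -0.0464  0.081 ] [ 0.4938 -0.049   0.081 ] [ 0.4902 -0.055   0.081 ]
```

Emit:
move_arm(
  jaw=[0,0,0,0,0,0,0,0,0,0],
  delta_pos=[
    [0.016,-0.0315,0],
    [0.016,-0.0315,0],
    [0.016,-0.0315,0],
    [0.016,-0.0315,0],
    [0.016,-0.0315,0],
    [0.016,-0.0315,0],
    [0.016,-0.0315,0],
    [0.016,-0.0315,0],
    [0.016,-0.0315,0],
    [0.016,-0.0315,0],
  ],
  yaw=[-0.064,-0.064,-0.064,-0.064,-0.064,-0.064,-0.064,-0.064,-0.064,-0.064],
  force=40,
)

```text
time: 2.93
ee_pos: [0.3158, 0.2109, 0.4049]
tcp_rot: [179.9, 0.0, 126.7]
wrist_force: [1.1, 0.7, 0.3]
opening: 0.0855
grasp_force: 0.0
```

Emit:
move_arm(
  jaw=[0,0,0,0,0,0,0,0,0,0],
  delta_pos=[
    [0.016,-0.0315,0],
    [0.016,-0.0315,0],
    [0.016,-0.0315,0],
    [0.016,-0.0315,0],
    [0.016,-0.0315,0],
    [0.016,-0.0315,0],
    [0.016,-0.0315,0],
    [0.016,-0.0315,0],
    [0.016,-0.0315,0],
    [0.016,-0.0315,0],
  ],
  yaw=[-0.064,-0.064,-0.064,-0.064,-0.064,-0.064,-0.064,-0.064,-0.064,-0.064],
)

```text
time: 3.77
ee_pos: [0.4759, -0.1044, 0.4048]
tcp_rot: [180.0, 0.0, 90.0]
wrist_force: [0.7, 0.8, 0.3]
opening: 0.0852
grasp_force: 0.0
```

Emit:
move_arm(
  jaw=[0,0,0,0,0,0,0.5,1,1,1],
  delta_pos=[
    [0.002,0,-0.033],
    [0,0,-0.033],
    [0,0,-0.033],
    [0,0,-0.033],
    [0,0,-0.0225],
    [0,0,0],
    [0,0,0],
    [0,0,0],
    [0,0,0],
    [0,0,0],
  ],
  yaw=[0,0,0,0,0,0,0,0,0,0],
  force=30,
)

```text
time: 4.6
ee_pos: [0.4781, -0.1025, 0.252]
tcp_rot: [179.8, 0.0, 90.2]
wrist_force: [-1.2, -0.3, 0.7]
opening: 0.0388
grasp_force: 0.0
```

Emit:
move_arm(
  jaw=[1,1,1,1],
  delta_pos=[
    [0,0,0],
    [0,0,0],
    [0,0,0],
    [0,0,0],
  ],
  yaw=[0,0,0,0],
)

```text
time: 4.93
ee_pos: [0.4779, -0.1025, 0.2512]
tcp_rot: [179.9, 0.0, 90.2]
wrist_force: [0.2, -0.6, -0.8]
opening: 0.0303
grasp_force: 12.1
```

Emit:
move_arm(
  jaw=[1,1,1],
  delta_pos=[
    [0,0,0],
    [0,0,0],
    [0,0,0],
  ],
  yaw=[0,0,0],
)

```text
time: 5.18
ee_pos: [0.4776, -0.1025, 0.2505]
tcp_rot: [180.0, 0.0, 90.2]
wrist_force: [-1.1, -0.7, 4.1]
opening: 0.0305
grasp_force: 17.2
```

```bash
python3 - <<'E'
from h import *
s=save("side","g1");cv2.imwrite("pics/g1c.png",cv2.resize(s[130:300,210:370,::-1],None,fx=3.5,fy=3.5))
E
```

```text
(no output)
```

View pics/g1c.png

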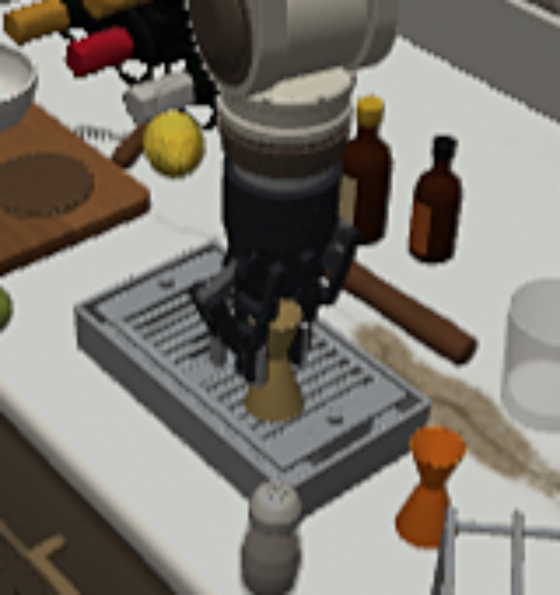

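The jigger is held upright at its waist. Next I lift it and carry it to the coaster.

Emit:
move_arm(
  jaw=[1,1,1,1,1,1,1,1,1,1],
  delta_pos=[
    [0,0,0.01],
    [0,0,0.025],
    [0,0,0.03],
    [0,0,0.03],
    [0.002,0.015,0],
    [0.003,0.03,0],
    [0.003,0.03,0],
    [0.003,0.03,0],
    [0.003,0.03,0],
    [0.003,0.03,0],
  ],
  yaw=[0,0,0,0,0,0,0,0,0,0],
)

```text
time: 6.07
ee_pos: [0.4944, 0.064, 0.3457]
tcp_rot: [180.0, -0.0, 90.2]
wrist_force: [-0.2, -0.9, -1.2]
opening: 0.03
grasp_force: 18.0
```

Emit:
move_arm(
  jaw=[1,1,1,1,1,1,1,1,1,1],
  delta_pos=[
    [0.003,0.03,0],
    [0.003,0.03,0],
    [0.003,0.03,0],
    [0.003,0.03,0],
    [0.003,0.03,0],
    [0.003,0.03,0],
    [0.003,0.015,0],
    [0,0,0],
    [0,0,-0.03],
    [0,0,-0.03],
  ],
  yaw=[0,0,0,0,0,0,0,0,0,0],
)

```text
time: 6.9
ee_pos: [0.5161, 0.2575, 0.2863]
tcp_rot: [179.8, -0.1, 90.2]
wrist_force: [-0.5, -0.0, -1.4]
opening: 0.0305
grasp_force: 18.3
```

Emit:
move_arm(
  jaw=[1,1,1,1,1,1,1],
  delta_pos=[
    [0,0,-0.025],
    [0,0,-0.02],
    [0,0,-0.006],
    [0,0,-0.002],
    [0,0,-0.002],
    [0,0,0],
    [0,0,0],
  ],
  yaw=[0,0,0,0,0,0,0],
)

```text
time: 7.48
ee_pos: [0.516, 0.2576, 0.2317]
tcp_rot: [179.9, -0.1, 90.2]
wrist_force: [-0.3, -0.8, -0.6]
opening: 0.0301
grasp_force: 17.8
```

```bash
python3 - <<'E'
from h import *
s=save("side","g2");cv2.imwrite("pics/g2c.png",cv2.resize(s[90:230,160:300,::-1],None,fx=4,fy=4))
E
```

```text
(no output)
```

View pics/g2c.png

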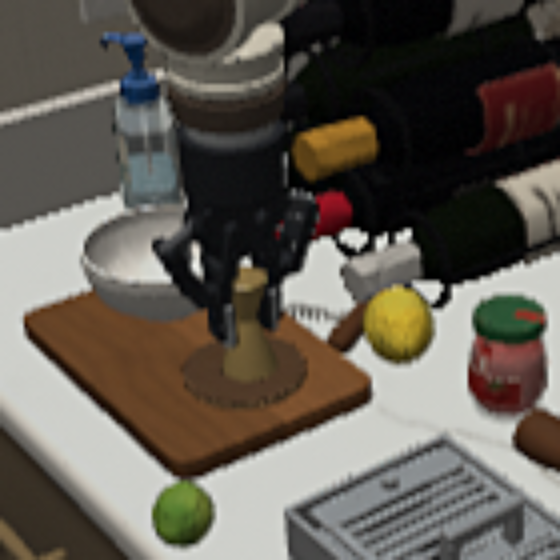

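The jigger is upright, centred over the coaster and about to touch. I'll lower it gently.

Emit:
move_arm(
  jaw=[1,1,1,1],
  delta_pos=[
    [0,0,-0.001],
    [0,0,-0.001],
    [0,0,-0.001],
    [0,0,0],
  ],
  yaw=[0,0,0,0],
)

```text
time: 7.87
ee_pos: [0.5159, 0.2577, 0.2294]
tcp_rot: [179.8, -0.1, 90.2]
wrist_force: [-1.7, -0.7, 11.4]
opening: 0.0303
grasp_force: 14.6
```

Emit:
move_arm(
  jaw=[0.6,0.5,0.3,0,0,0,0,0,0,0],
  delta_pos=[
    [0,0,0],
    [0,0,0],
    [0,0,0],
    [0,0,0],
    [0,0,0],
    [0,0,0],
    [0,0,0.02],
    [0,0,0.03],
    [0,0,0.03],
    [0,0,0.03],
  ],
  yaw=[0,0,0,0,0,0,0,0,0,0],
)

```text
time: 8.7
ee_pos: [0.5154, 0.2574, 0.3382]
tcp_rot: [-180.0, 0.0, 90.2]
wrist_force: [1.4, 0.4, -0.5]
opening: 0.0857
grasp_force: 0.0
```

```bash
python3 - <<'E'
from h import *
from scipy.spatial.transform import Rotation
np.set_printoptions(precision=4,suppress=True)
save("side","g3");save("top","g3t")
for c in("side","top"):
  for n,z in(("jigger",.029),("grille_handle",.081),("grille",.03)):
    print(c,n,[(np.round(r["xy"]),round(r["confidence"],2),onz(c,r["xy"],z)) for r in pinpoint(c,n)[:3]])
for o in outline_of("side","jigger"): print(o["confidence"],cv2.boundingRect(cv2.findNonZero(o["mask"].astype(np.uint8))))
E
```

```text
side jigger [(array([331., 280.]), 0.77, array([ 0.4923, -0.2474,  0.029 ])), (array([216., 184.]), 0.61, array([0.4929, 0.2528, 0.029 ]))]
side grille_handle [(array([278., 220.]), 0.97, array([ 0.4937, -0.0471,  0.081 ]))]
side grille [(array([283., 232.]), 0.56, array([ 0.5107, -0.0485,  0.03  ]))]
top jigger [(array([357., 209.]), 0.83, array([ 0.5132, -0.2122,  0.029 ])), (array([187., 209.]), 0.7, array([0.51  , 0.2567, 0.029 ]))]
top grille_handle [(array([299., 212.]), 0.89, array([ 0.497 , -0.0509,  0.081 ]))]
top grille [(array([296., 214.]), 0.82, array([ 0.4979, -0.0457,  0.03  ])), (array([189., 210.]), 0.37, array([0.5068, 0.2517, 0.03  ]))]
0.65 (214, 157, 16, 29)
0.34 (352, 209, 35, 44)
```

```bash
python3 -c "
from h import *
o=bot.get_obs();print(o['q'],o['tcp_rot'])"
```

```text
[ 2.65419645e+01  7.77871062e+00  5.51039519e+00  8.78493078e+01
 -1.36878659e-03  1.16311580e+02] [-1.79895170e+02  5.33637274e-02  9.02304347e+01]
```

Emit:
move_arm(
  jaw=[0,0,0,0,0,0,0,0,0,0],
  delta_pos=[
    [0,-0.02,0.02],
    [-0.002,-0.02,0],
    [-0.002,-0.02,0],
    [-0.002,-0.02,0],
    [-0.002,-0.02,0],
    [-0.002,-0.02,0],
    [-0.002,-0.02,0],
    [-0.002,-0.02,0],
    [-0.002,-0.02,0],
    [-0.001,-0.02,0],
  ],
  yaw=[0.1055,0.1055,0.1055,0.1055,0.1055,0.1055,0.1055,0.1055,0.1055,0.1055],
)

```text
time: 9.98
ee_pos: [0.4982, 0.0566, 0.3565]
tcp_rot: [-180.0, -0.1, 151.0]
wrist_force: [-0.1, -0.3, -0.0]
opening: 0.0852
grasp_force: 0.0
```

Emit:
move_arm(
  jaw=[0,0,0,0,0,0],
  delta_pos=[
    [0,-0.022,0],
    [0,-0.022,0],
    [0,-0.022,0],
    [0,-0.022,0],
    [0,-0.02,0],
    [0,0,0],
  ],
  yaw=[0.1055,0.1055,0.1055,0.1055,0.1055,0],
)

```text
time: 10.48
ee_pos: [0.4984, -0.0529, 0.3565]
tcp_rot: [-180.0, -0.1, -178.9]
wrist_force: [1.3, -0.1, -0.0]
opening: 0.0849
grasp_force: 0.0
```

Emit:
move_arm(
  jaw=[0,0,0,0,0,0,0.5,0.7,0.8,0.85],
  delta_pos=[
    [0,0.002,-0.025],
    [0,0,-0.03],
    [0,0,-0.03],
    [0,0,-0.02],
    [0,0,-0.0135],
    [0,0,0],
    [0,0,0],
    [0,0,0],
    [0,0,0],
    [0,0,0],
  ],
  yaw=[0,0,0,0,0,0,0,0,0,0],
  force=30,
)

```text
time: 11.32
ee_pos: [0.4989, -0.0484, 0.2398]
tcp_rot: [-180.0, 0.1, -179.1]
wrist_force: [-0.0, -0.7, -0.7]
opening: 0.0387
grasp_force: 0.0
```

Emit:
move_arm(
  jaw=[1,1,1,1,1,1],
  delta_pos=[
    [0,0,0],
    [0,0,0],
    [0,0,0],
    [0,0,0],
    [0,0,0],
    [0,0,0],
  ],
  yaw=[0,0,0,0,0,0],
)

```text
time: 11.82
ee_pos: [0.4987, -0.0484, 0.2393]
tcp_rot: [180.0, 0.1, -179.1]
wrist_force: [-0.1, 1.7, 5.9]
opening: 0.0112
grasp_force: 30.8
```

Emit:
move_arm(
  jaw=[1,1,1,1,1,1],
  delta_pos=[
    [0,0,0.001],
    [0,0,0.001],
    [0,0,0.001],
    [0,0,0.001],
    [0,0,0],
    [0,0,0],
  ],
  yaw=[0,0,0,0,0,0],
)

```text
time: 12.32
ee_pos: [0.4985, -0.0485, 0.2424]
tcp_rot: [180.0, -0.0, -179.1]
wrist_force: [0.7, 0.7, -5.8]
opening: 0.0111
grasp_force: 29.4
```

Emit:
move_arm(
  jaw=[1,1,1,1,1,1,1,1],
  delta_pos=[
    [0,0,0.003],
    [0,0,0.003],
    [0,0,0.003],
    [0,0,0.003],
    [0,0,0.003],
    [0,0,0.003],
    [0,0,0],
    [0,0,0],
  ],
  yaw=[0,0,0,0,0,0,0,0],
)

```text
time: 12.98
ee_pos: [0.4986, -0.0485, 0.261]
tcp_rot: [-180.0, 0.0, -179.1]
wrist_force: [0.4, -0.7, -4.3]
opening: 0.0112
grasp_force: 29.5
```

Emit:
move_arm(
  jaw=[1,1,1,1,1,1,1,1],
  delta_pos=[
    [0,0,0.003],
    [0,0,0.003],
    [0,0,0.003],
    [0,0,0.003],
    [0,0,0.003],
    [0,0,0],
    [0,0,0],
    [0,0,0],
  ],
  yaw=[0,0,0,0,0,0,0,0],
)

```text
time: 13.65
ee_pos: [0.4985, -0.0485, 0.2756]
tcp_rot: [180.0, -0.0, -179.1]
wrist_force: [0.5, 0.8, -3.7]
opening: 0.0116
grasp_force: 29.5
```

Emit:
move_arm(
  jaw=[1,1,1,1,1,1,1,1,1,1],
  delta_pos=[
    [0,0,0.008],
    [0,0,0.016],
    [0,0,0.022],
    [0,0,0.022],
    [0,0,0.022],
    [0,0,0.022],
    [0,0,0.013],
    [0,-0.008,0],
    [-0.002,-0.016,0],
    [-0.003,-0.022,0],
  ],
  yaw=[0,0,0,0,0,0,0,0.02,0.05,0.05],
)

```text
time: 14.48
ee_pos: [0.4937, -0.0941, 0.4015]
tcp_rot: [180.0, 0.1, -172.0]
wrist_force: [1.2, -1.0, -4.2]
opening: 0.0114
grasp_force: 29.5
```

Emit:
move_arm(
  jaw=[1,1,1,1,1,1,1,1,1,1],
  delta_pos=[
    [-0.003,-0.024,0],
    [-0.003,-0.024,0],
    [-0.003,-0.024,0],
    [-0.003,-0.024,0],
    [-0.003,-0.024,0],
    [-0.003,-0.024,0],
    [-0.003,-0.024,0],
    [-0.003,-0.024,0],
    [-0.003,-0.024,0],
    [-0.003,-0.024,0],
  ],
  yaw=[0.05,0.05,0.05,0.05,0.05,0.05,0.05,0.05,0.05,0.05],
)

```text
time: 15.32
ee_pos: [0.4632, -0.3356, 0.4011]
tcp_rot: [-180.0, 0.0, -143.4]
wrist_force: [1.2, 1.6, -3.7]
opening: 0.0115
grasp_force: 29.5
```

Emit:
move_arm(
  jaw=[1,1,1,1,1,1],
  delta_pos=[
    [-0.003,-0.022,0],
    [-0.003,-0.016,0],
    [0,-0.006,0],
    [0,0,0],
    [0,0,0],
    [0,0,0],
  ],
  yaw=[0.05,0.05,0.05,0.017,0,0],
)

```text
time: 15.82
ee_pos: [0.4577, -0.378, 0.4009]
tcp_rot: [180.0, 0.0, -134.1]
wrist_force: [0.5, 0.5, -4.0]
opening: 0.0115
grasp_force: 29.6
```

```bash
python3 - <<'E'
from h import *
s=save("side","g4");t=save("top","g4t")
print(s.shape)
cv2.imwrite("pics/g4c.png",np.hstack([cv2.resize(s[190:390,240:440,::-1],(400,400)),cv2.resize(t[160:290,360:490,::-1],(400,400))]))
E
```

```text
(420, 560, 3)
```

View pics/g4c.png

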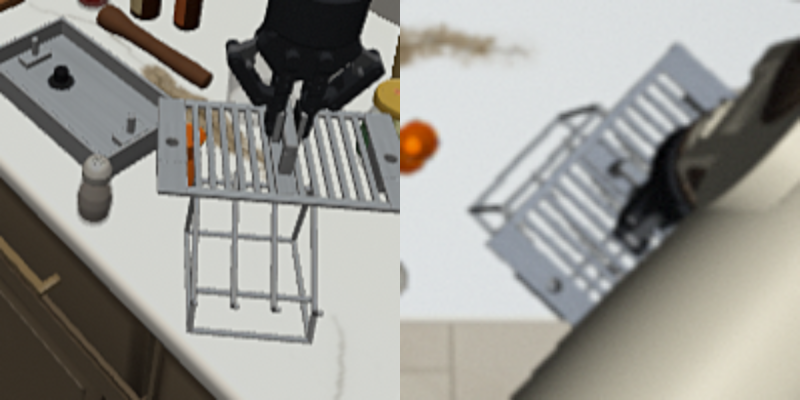

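The grille is level above the rack, aligned with its wires, and the tray stands empty except for the plug. I'll lower it now and let it pivot in a light grip.

Emit:
move_arm(
  jaw=[1,1,1,1,1,1,1,1,1],
  delta_pos=[
    [0,0,-0.01],
    [0,0,-0.02],
    [0,0,-0.02],
    [0,0,-0.02],
    [0,0,-0.015],
    [0,0,-0.005],
    [0,0,-0.004],
    [0,0,-0.004],
    [0,0,0],
  ],
  yaw=[0,0,0,0,0,0,0,0,0],
  force=20,
)

```text
time: 16.67
ee_pos: [0.4575, -0.3784, 0.3037]
tcp_rot: [-179.9, -0.0, -134.0]
wrist_force: [-1.3, 1.2, -0.2]
opening: 0.0114
grasp_force: 30.4
```

Emit:
move_arm(
  jaw=[1,1,1,1,1,1],
  delta_pos=[
    [0,0,-0.003],
    [0,0,-0.003],
    [0,0,-0.003],
    [0,0,-0.003],
    [0,0,0],
    [0,0,0],
  ],
  yaw=[0,0,0,0,0,0],
)

```text
time: 17.17
ee_pos: [0.4571, -0.3794, 0.2925]
tcp_rot: [-179.8, -0.1, -134.1]
wrist_force: [-7.5, -5.8, 3.5]
opening: 0.0114
grasp_force: 32.3
```

Emit:
move_arm(
  jaw=[1,1,1,1,1,1],
  delta_pos=[
    [0,0,-0.003],
    [0,0,-0.003],
    [0,0,-0.003],
    [0,0,-0.002],
    [0,0,0],
    [0,0,0],
  ],
  yaw=[0,0,0,0,0,0],
  force=20,
)

```text
time: 17.67
ee_pos: [0.4569, -0.3798, 0.2815]
tcp_rot: [-179.8, -0.2, -134.1]
wrist_force: [-10.5, -9.7, 3.2]
opening: 0.0116
grasp_force: 34.6
```

```bash
python3 - <<'E'
from h import *
s=save("side","g5")
print(bot.get_obs()["wrist_force"])
cv2.imwrite("pics/g5c.png",cv2.resize(s[190:390,240:440,::-1],(590,590)))
E
```

```text
[-8.97362505 -9.83106556  4.76015763]
```

View pics/g5c.png

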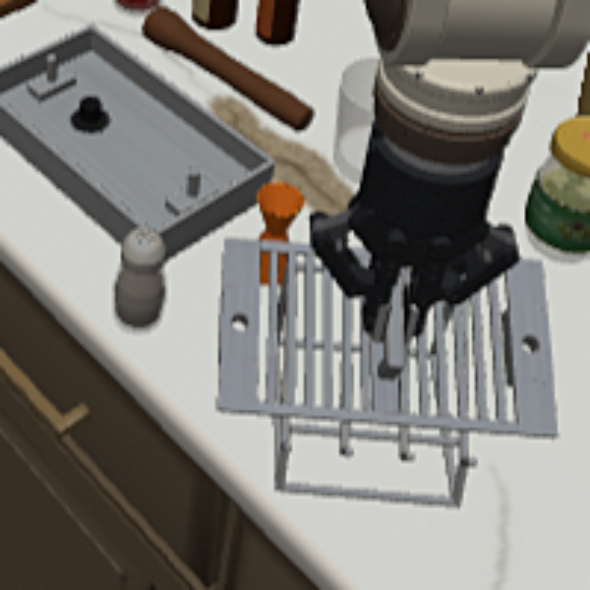

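It's tilting onto the wires nearly flat, about 20 mm short of the lip, so I'll slide it downhill.

Emit:
move_arm(
  jaw=[1,1,1,1,1,1,1],
  delta_pos=[
    [0,0,-0.002],
    [-0.002,-0.002,-0.003],
    [-0.002,-0.002,-0.002],
    [-0.002,-0.002,-0.002],
    [-0.002,-0.002,-0.002],
    [-0.002,-0.002,-0.002],
    [0,0,0],
  ],
  yaw=[0,0,0,0,0,0,0],
)

```text
time: 18.3
ee_pos: [0.4472, -0.3889, 0.2664]
tcp_rot: [-180.0, -0.0, -134.0]
wrist_force: [-1.4, -2.8, 2.8]
opening: 0.0112
grasp_force: 35.7
```

Emit:
move_arm(
  jaw=[1,1,1,1,1],
  delta_pos=[
    [-0.002,-0.002,-0.002],
    [-0.002,-0.002,-0.002],
    [0,0,0],
    [0,0,0],
    [0,0,0],
  ],
  yaw=[0,0,0,0,0],
)

```text
time: 18.72
ee_pos: [0.4453, -0.3906, 0.266]
tcp_rot: [-179.8, 0.4, -133.9]
wrist_force: [7.9, 18.0, 22.8]
opening: 0.0112
grasp_force: 38.6
```

```bash
python3 - <<'E'
from h import *
s=save("side","g6")
print(bot.get_obs()["wrist_force"])
cv2.imwrite("pics/g6c.png",cv2.resize(s[220:390,270:440,::-1],(590,590),interpolation=2))
E
```

```text
[ 8.42702609 18.25990803 23.50832529]
```

View pics/g6c.png

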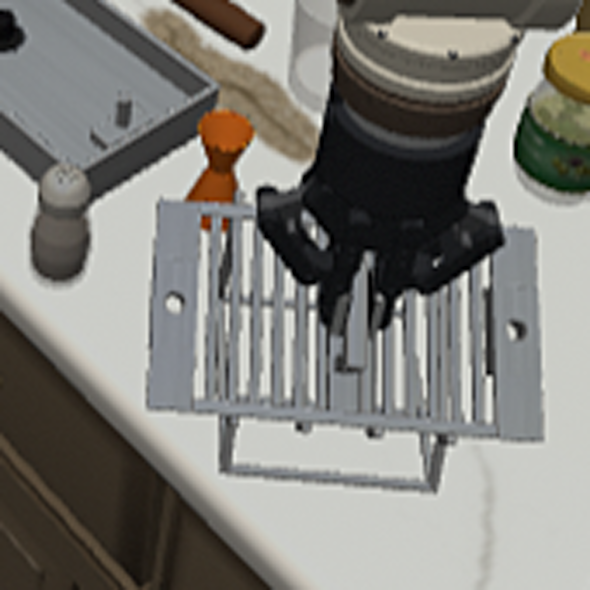

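The lower edge has reached the lip, with a contact force of about 20 N. I'll ease off, release and retreat.

Emit:
move_arm(
  jaw=[1,0.9,0.8,0.6,0.3,0,0,0,0,0],
  delta_pos=[
    [0.001,0.001,0.002],
    [0,0,0],
    [0,0,0],
    [0,0,0],
    [0,0,0],
    [0,0,0],
    [0,0,0],
    [0,0,0],
    [0,0,0.02],
    [0,0,0.03],
  ],
  yaw=[0,0,0,0,0,0,0,0,0,0],
)

```text
time: 19.6
ee_pos: [0.444, -0.3911, 0.312]
tcp_rot: [179.7, -0.0, -134.0]
wrist_force: [0.5, -0.0, 0.5]
opening: 0.0856
grasp_force: 0.0
```

Emit:
move_arm(
  jaw=[0,0,0,0,0,0,0,0,0,0],
  delta_pos=[
    [0,0,0.035],
    [0,0,0.035],
    [0,0,0.03],
    [0.002,0.03,0],
    [0.004,0.034,0],
    [0.005,0.034,0],
    [0.005,0.034,0],
    [0.005,0.034,0],
    [0.005,0.034,0],
    [0.005,0.034,0],
  ],
  yaw=[0,0,0,0,0,0,0,0,0,0],
)

```text
time: 20.43
ee_pos: [0.4754, -0.156, 0.4148]
tcp_rot: [-180.0, 0.0, -134.0]
wrist_force: [0.9, 0.7, -0.1]
opening: 0.0857
grasp_force: 0.0
```

```bash
cat > chk.py <<'E'
from fit import *
from scipy.spatial.transform import Rotation as Ro
s=save("side","g7");t=save("top","g7t")
print("---",bot.get_obs()["ee_pos"])
tgt={"grille":rest,"grille_handle":rest+.051*n}
for nme,X in tgt.items():
  for c in("side","top"): print(nme,c,[(np.round(r["xy"],1),round(r["confidence"],2)) for r in pinpoint(c,nme)[:2]],"expect",proj(c,X))
for sy in(1,-1):print("exp hole",[proj("side",rest+sy*.098*ey+.02*n),proj("top",rest+sy*.098*ey+.02*n)])
E
python3 chk.py | sed -n '/---/,$p'
python3 - <<'E'
from h import *
for c,z in(("side",.006),("top",.006)):
    print(c,[(r["xy"],r["confidence"],onz(c,r["xy"],z)) for r in pinpoint(c,"plug")[:2]])
    for o in outline_of(c,"plug")[:2]: print(o["confidence"],o["xy"],onz(c,o["xy"],.025))
for c in ("side","top"):
    im=cv2.imread("pics/g7"+("t" if c=="top" else "")+".png")
    p=proj(c,(.498,-.011,.04));print(c,p)
t=cv2.imread("pics/g7t.png")[180:280,230:460];s=cv2.imread("pics/g7.png")[200:390,200:440]
cv2.imwrite("pics/g7c.png",np.vstack([cv2.resize(t,(690,300),interpolation=2)[:, :],np.pad(cv2.resize(s,(379,300),interpolation=2),((0,0),(0,311),(0,0)))]))
E
```

```text
--- [ 0.4758 -0.154   0.4151]
grille side [(array([368.6, 311.1]), 0.84)] expect [366.2289 311.4213]
grille top [(array([414.1, 226.2]), 0.79), (array([183.6, 207.1]), 0.74)] expect [418.2753 225.7726]
grille_handle side [(array([373. , 309.1]), 0.55), (array([220.3, 181.6]), 0.29)] expect [370.9874 310.0749]
grille_handle top [(array([433.7, 230.4]), 0.56)] expect [430.8579 232.3618]
exp hole [array([319.1342, 306.945 ]), array([397.9214, 254.9866])]
exp hole [array([417.5502, 314.932 ]), array([448.0155, 201.9264])]
side [([271.4, 230.6], 0.41, array([ 0.50856893, -0.00216998,  0.006     ]))]
0.59 [268.8, 224.5] [0.50499235 0.00510842 0.025     ]
0.48 [196.2, 154.0] [0.54024384 0.45711573 0.025     ]
top [([281.9, 216.9], 0.45, array([ 0.49181649, -0.0058663 ,  0.006     ]))]
0.63 [281.7, 213.8] [ 0.49861284 -0.0053738   0.025     ]
side [270.50170636 224.31152209]
top [283.72544613 213.47071966]
```

View pics/g7c.png

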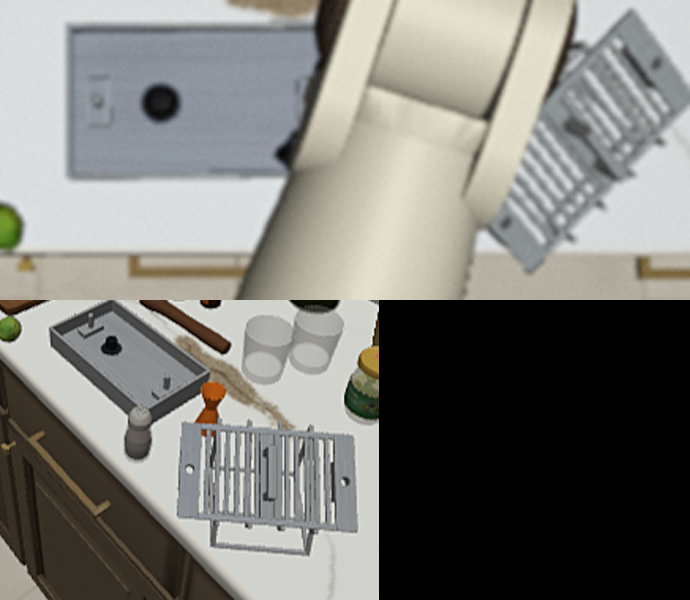

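The grille lies flat on the wires against the lip: its holes are at side pixels (319.7,307) and (418.5,314.6), where the model predicts them. The plug shows at top pixel (283,214). Next is the plug.

Emit:
move_arm(
  jaw=[0,0,0.4,0.45,0.45,0.45,0.45,0.45,0.45,0.45],
  delta_pos=[
    [0.004,0.024,-0.03],
    [0.004,0.026,-0.03],
    [0.004,0.026,-0.03],
    [0.004,0.026,-0.02],
    [0.004,0.026,-0.01],
    [0.0015,0.0165,-0.01],
    [0,0,-0.02],
    [0,0,-0.02],
    [0,0,0],
    [0,0,0],
  ],
  yaw=[0,0,0,0,0,0,0,0,0,0],
  force=40,
)

```text
time: 21.77
ee_pos: [0.4968, -0.0134, 0.2442]
tcp_rot: [179.9, -0.1, -134.1]
wrist_force: [0.2, 0.0, 0.4]
opening: 0.0469
grasp_force: 0.0
```

Emit:
move_arm(
  jaw=[0.45,0.45,0.45,0.45,1,1,1,1,1,1],
  delta_pos=[
    [0.0005,0.004,-0.015],
    [0,0,-0.015],
    [0,0,-0.01],
    [0,0,-0.006],
    [0,0,0],
    [0,0,0],
    [0,0,0],
    [0,0,0],
    [0,0,0],
    [0,0,0],
  ],
  yaw=[0,0,0,0,0,0,0,0,0,0],
)

```text
time: 22.6
ee_pos: [0.4979, -0.009, 0.1996]
tcp_rot: [-179.9, 0.1, -134.0]
wrist_force: [0.1, 0.2, 5.9]
opening: 0.0178
grasp_force: 39.4
```

Emit:
move_arm(
  jaw=[1,1,1,1,1,1,1],
  delta_pos=[
    [0,0,0],
    [0,0,0],
    [0,0,0.003],
    [0,0,0.005],
    [0,0,0.01],
    [0,0,0.01],
    [0,0,0],
  ],
  yaw=[0,0,0,0,0,0,0],
)

```text
time: 23.18
ee_pos: [0.4982, -0.009, 0.2294]
tcp_rot: [-179.9, 0.1, -134.0]
wrist_force: [1.0, 0.0, -0.7]
opening: 0.018
grasp_force: 39.1
```

Emit:
move_arm(
  jaw=[1,1,1,1,1,1,1,1,1,1],
  delta_pos=[
    [0,0,0.02],
    [0,0,0.035],
    [0,0,0.035],
    [0,0,0.03],
    [0,0.015,0.01],
    [0.002,0.03,0],
    [0.002,0.035,0],
    [0.002,0.035,0],
    [0.002,0.035,0],
    [0.002,0.035,0],
  ],
  yaw=[0,0,0,0,0,0,0,0,0,0],
)

```text
time: 24.02
ee_pos: [0.5074, 0.1777, 0.3571]
tcp_rot: [-180.0, 0.0, -134.0]
wrist_force: [-0.1, -0.9, -0.5]
opening: 0.0182
grasp_force: 39.2
```

Emit:
move_arm(
  jaw=[1,1,1,1,1,1,1,1,1,1],
  delta_pos=[
    [0.002,0.035,0],
    [0.002,0.035,0],
    [0.002,0.035,0],
    [0.002,0.035,0],
    [0.002,0.035,0],
    [0.002,0.03,0],
    [0,0.007,0],
    [0,0,0],
    [0,0,-0.03],
    [0,0,-0.03],
  ],
  yaw=[0,0,0,0,0,0,0,0,0,0],
)

```text
time: 24.85
ee_pos: [0.52, 0.3876, 0.2981]
tcp_rot: [-179.9, 0.2, -134.0]
wrist_force: [0.4, 0.3, -1.5]
opening: 0.0182
grasp_force: 39.2
```

Emit:
move_arm(
  jaw=[1,1,1,1,1,0.7,0.5,0.5,0.5,0.5],
  delta_pos=[
    [0,0,-0.025],
    [0,0,-0.02],
    [0,0,-0.01],
    [0,0,-0.006],
    [0,0,0],
    [0,0,0],
    [0,0,0],
    [0,0,0],
    [0,0,0],
    [0,0,0],
  ],
  yaw=[0,0,0,0,0,0,0,0,0,0],
)

```text
time: 25.68
ee_pos: [0.5197, 0.3882, 0.2364]
tcp_rot: [-180.0, 0.1, -134.0]
wrist_force: [-0.3, -0.4, 0.2]
opening: 0.0426
grasp_force: 0.0
```

Emit:
move_arm(
  jaw=[0.5,0.5,0.5,0.5,0.5,0.5,0.5,0.5,0.5,0.5],
  delta_pos=[
    [0,0,0.01],
    [0,0,0.02],
    [0,0,0.03],
    [0,0,0.03],
    [0,0,0.03],
    [-0.02,0,0.03],
    [-0.03,0,0.02],
    [-0.03,0,0],
    [-0.03,0,0],
    [-0.03,0,0],
  ],
  yaw=[0,0,0,0,0,0,0,0,0,0],
)

```text
time: 26.52
ee_pos: [0.3782, 0.3877, 0.407]
tcp_rot: [180.0, 0.1, -134.0]
wrist_force: [-1.1, 0.6, -0.1]
opening: 0.0426
grasp_force: 0.0
```

Emit:
move_arm(
  jaw=[0.5,0.5,0.5,0.5,0.5],
  delta_pos=[
    [-0.03,0,0],
    [-0.03,0,0],
    [-0.03,0,0],
    [-0.02,0,0],
    [0,0,0],
  ],
  yaw=[0,0,0,0,0],
)

```text
time: 26.93
ee_pos: [0.2666, 0.3876, 0.4075]
tcp_rot: [179.9, 0.1, -133.9]
wrist_force: [-0.9, -1.5, 0.2]
opening: 0.0431
grasp_force: 0.0
```

```bash
python3 - <<'E'
from h import *
np.set_printoptions(precision=3,suppress=True)
save("side","e");t=save("top","et")
for n,z in(("plug",.03),("bowl",.021),("jigger",.029),("grille",.064),("salt_shaker",0),("rocks_glass",0),("cherry_jar",0)):
  for c in("side","top"): print(n,c,[(np.round(r["xy"]),round(r["confidence"],2),onz(c,r["xy"],z)[:2]) for r in pinpoint(c,n)[:2]])
for c,f in(("top",t),):
  for o in outline_of(c,"plug")[:2]: print(o["confidence"],o["xy"],o["mask"].sum())
g=t.sum(2).astype(int)[180:230,110:162]; ys,xs=np.where(g<200); print("dark px in bowl",len(xs),xs.mean()+110,ys.mean()+180, "bowl expects",proj("top",(.52,.388,.05)))
g=t.sum(2).astype(int)[205:225,272:296];print("dark px at drain",(g<150).sum())
E
```

```text
plug side []
plug top [(array([140., 208.]), 0.48, array([0.512, 0.388]))]
bowl side [(array([201., 166.]), 0.61, array([0.515, 0.383]))]
bowl top [(array([140., 210.]), 0.68, array([0.51 , 0.392]))]
jigger side [(array([332., 281.]), 0.7, array([ 0.494, -0.249])), (array([220., 179.]), 0.57, array([0.518, 0.271]))]
jigger top [(array([188., 208.]), 0.73, array([0.514, 0.253]))]
grille side [(array([364., 311.]), 0.65, array([ 0.462, -0.368]))]
grille top [(array([418., 226.]), 0.63, array([ 0.464, -0.369]))]
salt_shaker side [(array([289., 298.]), 0.59, array([ 0.398, -0.207]))]
salt_shaker top [(array([352., 250.]), 0.66, array([ 0.401, -0.203]))]
rocks_glass side [(array([365., 245.]), 0.78, array([ 0.675, -0.196]))]
rocks_glass top [(array([351., 151.]), 0.7, array([ 0.681, -0.202]))]
cherry_jar side [(array([287., 189.]), 0.82, array([0.676, 0.13 ]))]
cherry_jar top []
0.5 [140.2, 207.2] 112
dark px in bowl 258 146.22093023255815 218.67441860465118 bowl expects [138.038 204.693]
dark px at drain 0
```

Plug, jigger, grille and the bystanders are all where they should be, so I'm handing the job in.

```bash
python3 -c "
from workcell import bot
print(bot.job_done())"
```

```text
the job is handed in; nothing more can be done
None
```

I handed the job in at about 28 s of the 72 s, without seeing the verdict: by the last camera check the jigger was on the coaster, the grille on the rack against its lip, the plug in the bowl, and the bystanders were undisturbed.

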